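Unlock a jar mill that has lost power and unload its grinding jars

ROBOT

A 6-joint arm with a two-finger parallel gripper is mounted at the origin on a cart in front of the work surface, level with it; the furniture and walls round the work are solid. World frame = base frame: x ahead of the robot, y to its left, z up, the work surface at z = 0. Lengths are in m, angles in rad, forces in N, time in s.
With the tool pointing down it reaches from about 0.25 to 0.775 m from the base axis. Payload 4 kg.
Tool frame: the origin (TCP) lies midway between the tips of the shut fingers; the grasp point (between the pads) lies 19 mm behind it (robot.tcp_to_grasp is the z of the grasp point in the tool frame, in m); z points along the fingers, y is the line along which they close (so a half turn about z gives the same grasp; the last joint's range is limited). The gripper opens to 94 mm and grips with 3 to 60 N. Pads are 16 mm wide; open, the fingers measure 119 mm over their backs; the gripper's body (75 mm by 177 mm) begins 78 mm behind the grasp point.
Start: joints at [-1.334, 0.087, 1.371, -0, 1.684, -0.103], TCP at [0.183, -0.519, 0.206] pointing down, gripper open.
Joint ranges: [-3.1, 3.1], [-0.76, 2.03], [0.27, 2.55], [-1.08, 4.22], [0.17, 2.65], [-2.57, 2.57]. Speed limits (rad/s): [2.79, 2.79, 3.14, 3.14, 3.14, 3.14].

INTERFACE

Orientations are given as [roll, pitch, yaw] about the fixed x, y, z axes, in that order (R = Rz(yaw) Ry(pitch) Rx(roll)).
In Python, from bench import robot gives the robot as it stands. The module is installed in compiled form; this text tells all that it offers.
- The arm moves only by the tool move_arm, never from a script. Its argument "motion" is one flat list of numbers, 7 for each row, row after row: the turn, a rotation vector about the tool's x, y, z in units of 45 degrees (1.0 is 45 degrees), then the shift along the tool's x, y, z in units of 100 mm (1.0 is 100 mm), then the opening, from 0 (shut) to 1 (fully open). A call has 1 to 12 rows; each row shifts and turns the commanded pose from where the row before left it, along the tool's axes as they then stand; what a row does not reach is not made up. A row lasts 1/12 s, in which the tool goes at most 41.7 mm and 7.16 degrees, less where a joint would pass 70% of its speed; a pose out of reach is approached as far as the arm can. A call with a number of a shift or a turn outside -1 to 1 is refused whole. A call with a gripper value outside its range is refused whole. The fingers move at their own pace and stop on an object; the grip force is fixed at half the most. Time passes only in rows, so rows that do not move let the fingers close. It gives the time, the measured TCP pose, the force, the opening and the grip force at its end, in the units of the state.
- robot.get_obs(): the state, without advancing time (a new reading comes with each control period).
- robot.snapshot(name): name is "side" or "top"; returns the picture (384x512x3 uint8, red, green, blue); there is no depth.
- robot.get_calibration(name): a dict with "fx", "fy", "cx", "cy" (pixels), "R" (3x3) and "t" (3): a world point X has camera coordinates R X + t. Camera axes: x right, y down, z forward; pixel columns grow to the right and rows downward; lengths in m; the calibration is good to about 2 mm. A picture is of the moment at which its call begins. get_calibration takes no time and is no camera call.
- robot.close_job(): hands the job in; it is judged then, once.
The state is a dict: "time": time; "joint_positions": joint angles; "qvel": joint speeds; "joint_torque": joint torques, N m; "tool_pos": TCP position; "ee_rot": TCP orientation; "wrist_force": force on the tool from outside, world axes, zero at the start; "wrist_torque": the same for the moment, N m; "width": finger opening in m; "finger_force": force on a finger pad.
Only numpy, scipy, OpenCV 4.12 (cv2) and the standard library are available. Lean on these libraries where they do the work, as an engineer would, in place of code of your own. Each camera call takes 0.05 s, during which the arm holds its last target. There are 200 camera calls.

TASK

The jar mill has lost power with grinding jars still inside and its lid locked. Turn both wing fasteners on the lid a full quarter turn anticlockwise, pull up the slide cover on the mill's right-hand side, push the unlocking rod into the small port behind it until the lid lock lets go and the lid springs up, and swing the lid right up so that it stands open. Stand every jar upright in the steel tray, lay the rod flat on the worktop again, push the slide cover fully down, and leave the other things alone.

Things in the scene. Friction and masses are not known exactly. Their poses are not given: they have to be found in the camera images.
- mill: White jar mill, fixed, 230 x 240 x 108 mm high, lid shut. Origin: underside; body from x -115 (front, dark panel) to +115, y +-120 mm. x to its rear, y to its left. Chamber under the lid: x -85 to +97, y +-100, rim at z 94 mm; rotor top at z 25 with four jar stations at x = -5 +- 43, y = +-43 mm (jars stand at z 26), each between three pins 10 mm high; some are empty.
- lid (a joint): Grey lid with a glass window, 230 x 240 x 14 mm, hinged at the rear (hinge along mill y at x = 110, z = 94 mm). 0 shut, 1.57 upright, stop at 1.8 rad (leaning back). With fasteners and lock free a spring lifts it to about 0.4 to 0.5 rad within 2 s; above that it stays where it is left (1 to 4 N at the handle moves it).
- lid_handle (a point): Middle of the lid's handle, a round bar 12 mm thick and 120 mm long along the mill's y, which stands 38 mm in front of the lid's front edge: mill (-153, 0, 101) mm when shut, 263 mm from the hinge line. 32 mm of free space between bar and lid edge.
- wing_left (a joint): Left quarter-turn fastener, captive in the lid: a steel wing 36 mm long, 9 mm thick, 17 mm high on a 24 mm collar. 0 = locked (wing along the mill's y), +1.57 rad (anticlockwise from above) = free, wing along x. It lets go of the mill at about 1.0 rad; stays where it is left; about 0.05 N m.
- wing_left_top (a point): Top centre of the left wing: mill (-100, +88, 130) mm with the lid shut. The lid's top is 22 mm below it, the wing's lower edge 17 mm below it.
- wing_right (a joint): Right quarter-turn fastener, the same as the left one.
- wing_right_top (a point): Top centre of the right wing: mill (-100, -88, 130) mm with the lid shut.
- port (a point): Mouth centre of the unlocking port behind the slide cover, a round hole 16 mm wide in the mill's right side, at mill (-100, -120, 42) mm. It runs along the mill's +y. The pad of the spring latch lies 35 mm inside; pushed 8 mm or more further (4 to 10 N, stop at 16 mm) it frees the lid. It springs back when the rod is drawn out.
- latch (a joint): Travel of the spring latch of the lid lock, m: 0 = locked, 0.016 = pushed fully back.
- rod: Unlocking rod, 190 mm long, loose, lying on the worktop: square aluminium handle 18 x 90 x 18 mm and a steel shaft 8 mm thick, 100 mm long. Origin: under the middle of the handle; y points along the rod to its tip at y = +145 mm; its axis is 9 mm above the origin.
- rod_tip (a point): Point of the rod's shaft, on its axis.
- tray: Shallow steel tray, 140 (x) x 190 (y) x 20 mm high, walls and floor 3 mm, fixed to the worktop. Origin: centre of its underside.
- jar_1: Closed stainless grinding jar with a knurled lid, 52 mm wide and 64 mm high, 0.3 to 0.55 kg. Origin: centre of its underside. May be absent.
- jar_2: The same, 62 mm high. May be absent.
- jar_3: The same, 64 mm high. May be absent.
- jar_4: The same, 62 mm high. May be absent.
- lab_timer: Lab timer lying near the front edge of the worktop, 62 x 66 x 19 mm; not part of the job.
- marker: Marker pen near the front edge, 130 mm long; not part of the job.
- petri_dish: Petri dish near the chiller, 66 mm wide, 14 mm high; not part of the job.
- cover (a joint): Dark slide cover over the unlocking port on the mill's right side: a plate 28 mm wide in two guide strips with a grip lug at its top. m: 0 = down (port covered), 0.030 = fully up. A spring ball holds it down: it takes about 5 to 10 N to pull it past the first 5 mm (and the same to push it home), 1 N beyond; stays where it is left. The port is clear from 0.024 up.
- cover_lug (a point): Top centre of the cover's grip lug, 20 mm (mill x) x 18 mm (mill y) x 17 mm high: mill (-100, -136.5, 102) mm when the cover is down. The lug stands 7 to 25 mm out from the mill's side.

How it is judged:
By the outcome, as a careful person would: the job done as asked, in the order asked, and still so for the second after the job is handed in, with the robot touching nothing.
Of jar_1, jar_2, jar_3, jar_4 only 2 to 4 are there at a start; the rules pass over those that are not, and their reading is None.
At some moment in a run one of rod may be knocked a few centimetres aside while the robot is not near it.
Once in a run the grip may slacken for a moment while it holds something.
It also fails if it takes over 210 s, if anything falls off the work surface, if the arm or the gripper's body presses on something with over 40 N, if the wrist force passes 120 N, or if a joint passes its speed limit or range.

## Working session

There is one attempt and no reset: what is moved stays moved. The work goes in short steps, Python scripts to look and compute and a tool call to move; the robot and the scene stay as the last step left them, time stands still between calls to the robot, and variables do not carry over. Pictures are saved under pics/ and viewed, at most 14 in all, crops included, and the job is handed in when it is done.

Besides the shell and the picture viewer there is one more tool, called as name(argument=value, ...) on one line, values as JSON. move_arm: Moves the arm, as the interface text tells. Shifts and turns lie within -1 to 1; 1 stands for 100 mm of shift or 45 degrees of turn. Its arguments: {"type":"object","properties":{"motion":{"type":"array","items":{"type":"number"}}},"required":["motion"]}

```bash
mkdir -p pics
python3 - <<'E'
from bench import robot
import cv2,numpy as np
for n in("top","side"):
    im=robot.snapshot(n);cv2.imwrite(f"pics/{n}0.png",im[:,:,::-1]);
    cv2.imwrite(f"pics/{n}0b.png",cv2.resize(im[:,:,::-1],(800,600),interpolation=cv2.INTER_CUBIC))
    c=robot.get_calibration(n);print(n,c["fx"],c["fy"],c["cx"],c["cy"],np.round(c["R"],4).tolist(),np.round(c["t"],4).tolist(),(-c["R"].T@c["t"]).round(3))
o=robot.get_obs();print(o,robot.tcp_to_grasp)
E
```

```text
top 471.5453404719412 471.5453404719412 256.16156172688335 195.08637686821288 [[0.0104, -0.9999, -0.0007], [-0.9981, -0.0103, -0.0602], [0.0602, 0.0013, -0.9982]] [-0.0202, 0.547, 1.6083] [ 0.449 -0.017  1.638]
side 365.32512025166307 365.32512025166307 251.14154540046377 193.6717740267706 [[0.8681, 0.4964, -0.0059], [0.3375, -0.5987, -0.7264], [-0.3641, 0.6286, -0.6872]] [-0.4558, -0.1233, 1.4338] [ 0.959 -0.749  0.893]
{'time': 0.1, 'joint_positions': array([-1.33413371e+00,  8.78922519e-02,  1.37209055e+00, -2.57904862e-05,
        1.68356466e+00, -1.03132844e-01]), 'qvel': array([-1.69071847e-03,  5.73511478e-04, -5.58880503e-03, -7.23696867e-04,
        2.74429692e-05,  4.17422150e-04]), 'joint_torque': array([ 2.11690094e-03, -3.41252875e+01, -3.03301907e+01,  7.19053578e-02,
        3.04252363e-02, -9.89181558e-05]), 'tool_pos': array([ 0.18316872, -0.51809371,  0.20442148]), 'ee_rot': array([-3.13964559e+00, -1.75751612e-04,  3.39792415e-01]), 'wrist_force': array([-0.16478415,  0.08788178, -0.58042109]), 'wrist_torque': array([0.04944897, 0.06097114, 0.00934053]), 'finger_force': 0.0, 'width': 0.09412220456854196} -0.0188
```

View pics/top0b.png

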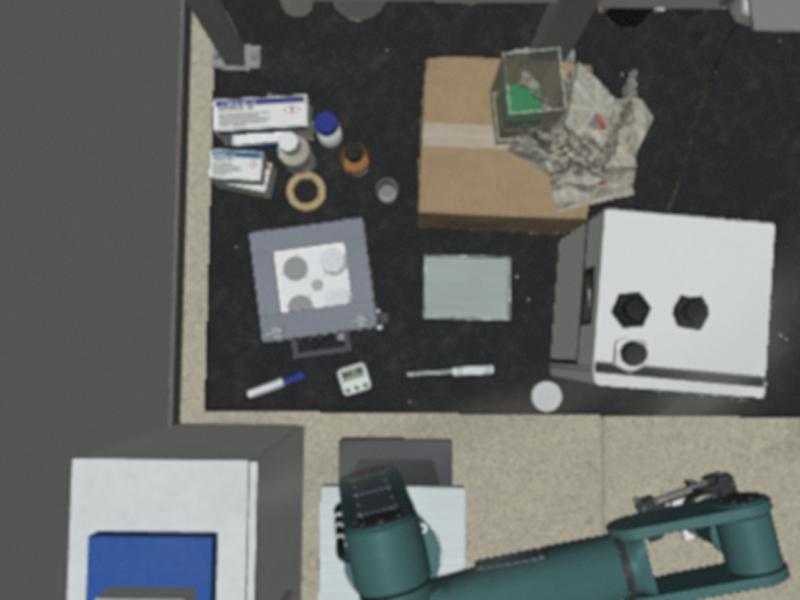

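View pics/side0b.png

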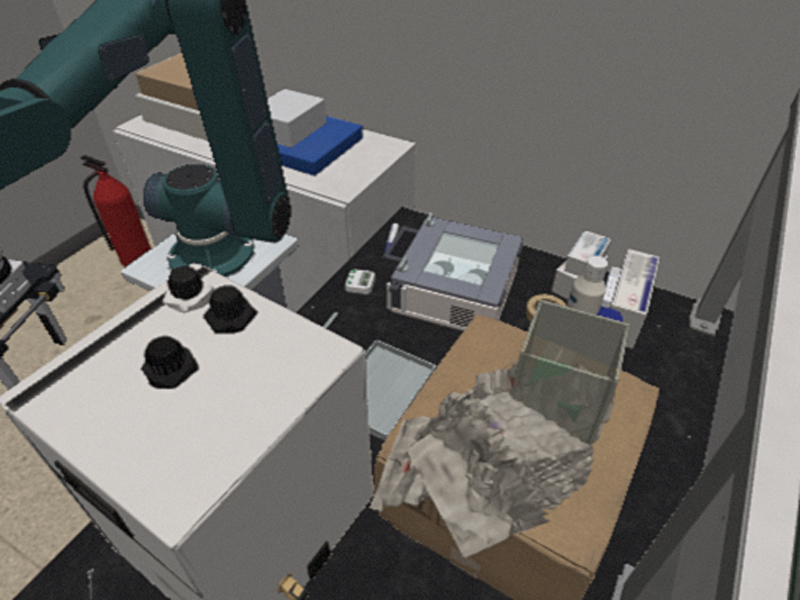

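Top view (800x600): mill lid corners are near (249,234), (363,218), (377,324), (264,342), with the handle at about (320,350) and the tray at (467,287). The rod's tip is at (408,374) and its handle end at (493,370), the timer at (354,379) and the marker at (275,385). The side view confirms this. Next I'll crop for subpixel fits.

```bash
cat > h.py <<'E'
from bench import robot
import cv2,numpy as np
from scipy.spatial.transform import Rotation as Ro
def proj(n,P):
    c=robot.get_calibration(n);q=np.atleast_2d(P)@c["R"].T+c["t"]
    return np.c_[c["fx"]*q[:,0]/q[:,2]+c["cx"],c["fy"]*q[:,1]/q[:,2]+c["cy"]]
def ray(n,uv,z):
    c=robot.get_calibration(n);uv=np.atleast_2d(uv).astype(float)
    d=np.c_[(uv[:,0]-c["cx"])/c["fx"],(uv[:,1]-c["cy"])/c["fy"],np.ones(len(uv))]@c["R"]
    o=-c["R"].T@c["t"];return o+d*((z-o[2])/d[:,2])[:,None]
def snap(n,name,box=None,k=1):
    im=robot.snapshot(n)[:,:,::-1].copy()
    cv2.imwrite(f"pics/{name}_full.png",im)
    if box: x0,y0,x1,y1=box;cv2.imwrite(f"pics/{name}.png",cv2.resize(im[y0:y1,x0:x1],None,fx=k,fy=k,interpolation=cv2.INTER_CUBIC))
    return im
E
python3 - <<'E'
from h import *
a=cv2.imread("pics/top0.png");b=cv2.imread("pics/side0.png")
A=cv2.resize(a[135:265,150:340],None,fx=4,fy=4,interpolation=cv2.INTER_CUBIC)
cv2.imwrite("pics/c1.png",A)
B=cv2.resize(b[130:220,210:345],None,fx=5,fy=5,interpolation=cv2.INTER_CUBIC)
cv2.imwrite("pics/c2.png",B)
hs=cv2.cvtColor(a,cv2.COLOR_BGR2HSV)
for p in [(170,160),(200,150),(165,190),(300,185),(300,238),(275,239),(195,205),(190,222)]: print(p,a[p[1],p[0]],hs[p[1],p[0]])
E
```

```text
(170, 160) [134 126 121] [108  25 134]
(200, 150) [139 130 125] [109  26 139]
(165, 190) [135 128 123] [108  23 135]
(300, 185) [160 160 150] [ 90  16 160]
(300, 238) [199 198 189] [ 93  13 199]
(275, 239) [133 133 124] [ 90  17 133]
(195, 205) [137 128 123] [109  26 137]
(190, 222) [68 66 64] [105  15  68]
```

View pics/c1.png

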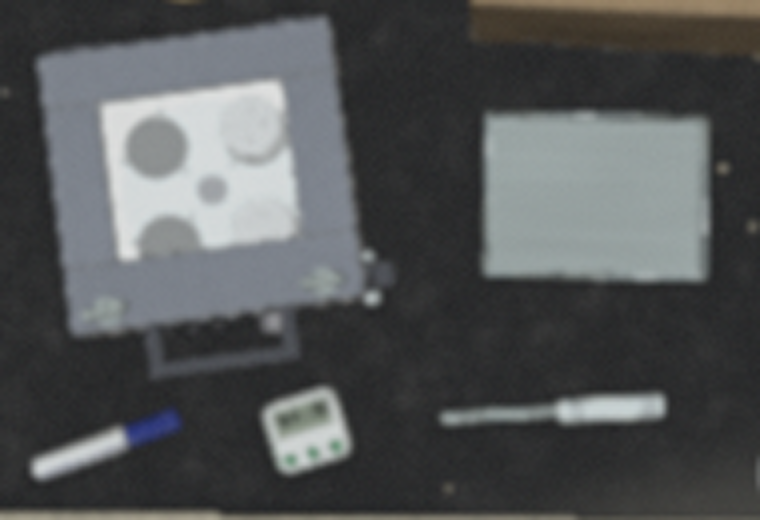

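View pics/c2.png

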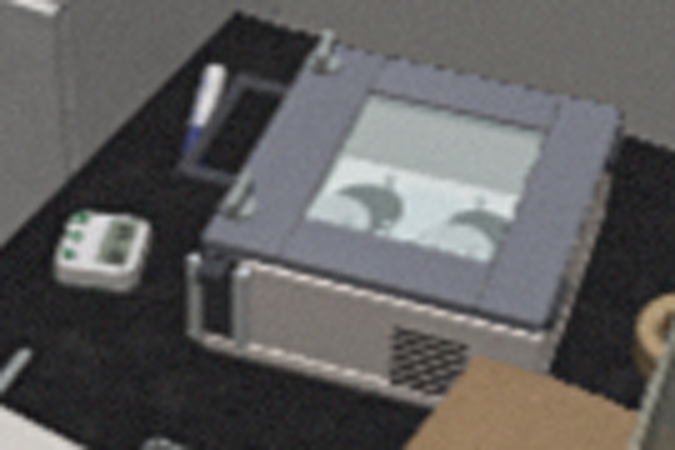

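Crop c1 (4x, offset 150,135) shows light jar tops under the window at (253,128) and (262,220), both on the right-hand stations. The left stations look dark and empty. The wings are at (105,308) and (322,280), the lug at (380,273), and the rod runs from (443,418) to (665,405).

Run:
```python
from h import *
a=cv2.imread("pics/top0.png").astype(int)
V=a.max(2);d=a[:,:,0]-a[:,:,2]
def comp(m,seed):
    m=cv2.morphologyEx(m.astype(np.uint8)*255,cv2.MORPH_CLOSE,np.ones((3,3)))
    cs,_=cv2.findContours(m,cv2.RETR_EXTERNAL,cv2.CHAIN_APPROX_NONE)
    return max((c for c in cs if cv2.pointPolygonTest(c,seed,False)>=0),key=cv2.contourArea)
box=np.zeros(V.shape,bool);box[130:232,150:250]=1
m=(V>95)&(V<170)&(d>=7)&box
m=cv2.morphologyEx(m.astype(np.uint8),cv2.MORPH_OPEN,np.ones((3,3)))
c=comp(m>0,(170,160)).reshape(-1,2)
W=ray("top",c,.108)[:,:2]
r=cv2.minAreaRect(W.astype(np.float32)*1000);print("lid",r,cv2.boxPoints(r))
box[:]=0;box[155:212,260:335]=1
c=comp((V>90)&box,(300,185)).reshape(-1,2);W=ray("top",c,.02)[:,:2]
r=cv2.minAreaRect(W.astype(np.float32)*1000);print("tray",r)
box[:]=0;box[228:246,255:320]=1
mm=((V>75)&box).astype(np.uint8)
cs,_=cv2.findContours(mm,cv2.RETR_EXTERNAL,cv2.CHAIN_APPROX_NONE);c=max(cs,key=cv2.contourArea).reshape(-1,2)
ys,xs=np.nonzero(cv2.drawContours(np.zeros_like(mm),[c],-1,1,-1))
W=ray("top",np.c_[xs,ys],.009)[:,:2]*1000
mu=W.mean(0);u=np.linalg.svd(W-mu)[2][0] if 0 else np.linalg.eigh(np.cov(W.T))[1][:,1];u*=np.sign(u[1])
s=(W-mu)@u;print("rod",mu,u,np.degrees(np.arctan2(u[1],u[0])),s.min(),s.max(),"tip",mu+u*s.max(),"end",mu+u*s.min())
h=W[s<s.min()+85];print("handle mid",h.mean(0))
# marks: wings, lug (4x crop coords)
f=lambda x,y:(x/4+150-.375,y/4+135-.375)
print("wingL",ray("top",f(105,308),.13),"wingR",ray("top",f(322,280),.13),"lug",ray("top",f(382,274),.102))
print("handle bar mid",ray("top",f(227,365),.101))
```

```text
lid ((594.3316650390625, 170.5001983642578), (231.9075164794922, 240.6359100341797), 8.425012588500977) [[462.00085  272.5308  ]
 [497.25757   34.491707]
 [726.6625    68.469604]
 [691.40576  306.5087  ]]
tray ((587.0059204101562, -161.5606689453125), (145.07888793945312, 192.76744079589844), 0.4853927791118622)
rod [ 403.68791798 -137.80475932] [-0.0672386   0.99773692] 93.85539696782203 -84.7546071888223 108.98731967880346 tip [396.35976285 -29.06408619] end [ 409.38669937 -222.36756043]
handle mid [ 406.54695148 -180.108252  ]
wingL [[0.48470789 0.24156964 0.13      ]] wingR [[0.50890048 0.06837998 0.13      ]] lug [[0.51540587 0.02111391 0.102     ]]
handle bar mid [[0.44007327 0.1463371  0.101     ]]
```

```bash
cat >> h.py <<'E'
MC=np.array([.5945,.1705]);MY=np.radians(8.43)
def mill(x,y,z=0):
    c,s=np.cos(MY),np.sin(MY);return np.array([MC[0]+(c*x-s*y)/1e3,MC[1]+(s*x+c*y)/1e3,z/1e3])
def where():
    o=robot.get_obs();return o["tool_pos"],Ro.from_euler("xyz",o["ee_rot"])
def delta(p,yaw=None,frm=None,R0=None):
    "tool-axis shift (100 mm) to p, then turn (45 deg) to tool-down yaw deg"
    a,R=where(); a=a if frm is None else np.array(frm);R=R if R0 is None else R0
    s=R.inv().apply(np.array(p)-a)*10
    t=None
    if yaw is not None: t=((R.inv()*Ro.from_euler("xyz",[np.pi,0,np.radians(yaw)])).as_rotvec()/np.radians(45)).round(3)
    print("at",a.round(4),"shift",s.round(3),"turn",t)
E
python3 -c "
from h import *
print(mill(-100,-88,130),mill(-100,88,130),mill(-100,-136.5,102),mill(-100,-120,42),mill(-153,0,101))"
```

```text
[0.50848132 0.06879068 0.13      ] [0.48267954 0.24288912 0.13      ] [0.51559146 0.02081469 0.102     ] [0.51317255 0.03713642 0.042     ] [0.44315306 0.14807005 0.101     ]
```

move_arm(motion=[0,0,0,0.141,-0.288,-0.096,1,0,0,0,0.141,-0.288,-0.096,1,0,0,0,0.141,-0.288,-0.096,1,0,0,0,0.141,-0.288,-0.096,1,0,0,0,0.141,-0.288,-0.096,1,0,0,0,0.141,-0.288,-0.096,0.35,0,0,0,0.141,-0.288,-0.096,0.35,0,0,0,0.141,-0.288,-0.096,0.35,0,0,0,0.141,-0.288,-0.096,0.35,0,0,0,0.141,-0.288,-0.096,0.35])

```text
time: 0.93
tool_pos: [0.2199, -0.1983, 0.3015]
ee_rot: [-3.141, -0.0, 0.339]
wrist_force: [1.4, 0.6, 0.3]
width: 0.0643
finger_force: 0.0
```

move_arm(motion=[0,0,0,0.236,-0.129,0.02,0.35,0,0,0,0.236,-0.129,0.02,0.35,0,0,0,0.236,-0.129,0.02,0.35,0,0,0,0.236,-0.129,0.02,0.35,0,0,0,0.236,-0.129,0.02,0.35,0,0,0,0.236,-0.129,0.02,0.35,0,0,0,0.236,-0.129,0.02,0.35,0,0,0,0.236,-0.129,0.02,0.35,0,0,0,0.236,-0.129,0.02,0.35,0,0,0,0.236,-0.129,0.02,0.35])

```text
time: 1.77
tool_pos: [0.4002, 0.0016, 0.2809]
ee_rot: [-3.141, 0.001, 0.34]
wrist_force: [0.6, -1.6, 1.2]
width: 0.0329
finger_force: 0.0
```

move_arm(motion=[0,0,-0.146,0,0,0,0.35,0,0,-0.146,0,0,0,0.35,0,0,-0.146,0,0,0,0.35,0,0,-0.146,0,0,0,0.35,0,0,-0.146,0,0,0,0.35,0,0,-0.146,0,0,0,0.35,0,0,-0.146,0,0,0,0.35,0,0,-0.146,0,0,0,0.35,0,0,-0.146,0,0,0,0.35,0,0,-0.146,0,0,0,0.35,0,0,-0.146,0,0,0,0.35,0,0,-0.146,0,0,0,0.35])

```text
time: 2.77
tool_pos: [0.3995, 0.0003, 0.281]
ee_rot: [-3.141, -0.0, 1.721]
wrist_force: [0.1, -1.4, 0.3]
width: 0.0326
finger_force: 0.0
```

```bash
python3 -c "
from h import *
delta(mill(-100,-88,160),98.43);print(robot.get_obs()['ee_rot'],robot.get_obs()['joint_positions'],robot.get_obs()['width'])"
```

```text
at [3.995e-01 3.000e-04 2.810e-01] shift [0.514 1.181 1.209] turn [-0.001 -0.     0.005]
[-3.14063661e+00 -1.57830301e-04  1.72149734e+00] [-1.41346565e-01 -2.52328861e-01  1.53748131e+00 -1.29390151e-04
  1.85740121e+00 -2.92084170e-01] 0.03258291289615437
```

move_arm(motion=[0,0,0,0.103,0.236,0.242,0.35,0,0,0,0.103,0.236,0.242,0.35,0,0,0,0.103,0.236,0.242,0.35,0,0,0,0.103,0.236,0.242,0.35,0,0,0,0.103,0.236,0.242,0.35,0,0,0,0,0,0.1,0.35,0,0,0,0,0,0.1,0.35,0,0,0,0,0,0.1,0.35,0,0,0,0,0,0.1,0.35,0,0,0,0,0,0.08,0.35,0,0,0,0,0,0,0.35])

```text
time: 3.68
tool_pos: [0.5078, 0.0677, 0.1113]
ee_rot: [-3.14, -0.0, 1.715]
wrist_force: [0.2, 0.3, -0.2]
width: 0.0328
finger_force: 0.0
```

move_arm(motion=[0,0,0,0,0,0,0,0,0,0,0,0,0,0,0,0,0,0,0,0,0,0,0,0,0,0,0,0,0,0,0,0,0,0,0])

```text
time: 4.1
tool_pos: [0.5096, 0.0682, 0.1139]
ee_rot: [3.14, 0.001, 1.716]
wrist_force: [-2.5, -0.8, 5.4]
width: 0.0084
finger_force: 31.2
```

move_arm(motion=[0,0,-0.144,0,0,0,0,0,0,-0.144,0,0,0,0,0,0,-0.144,0,0,0,0,0,0,-0.144,0,0,0,0,0,0,-0.144,0,0,0,0,0,0,-0.144,0,0,0,0,0,0,-0.144,0,0,0,0,0,0,-0.144,0,0,0,0,0,0,-0.144,0,0,0,0,0,0,-0.144,0,0,0,0])

```text
time: 4.93
tool_pos: [0.5108, 0.0692, 0.1139]
ee_rot: [3.138, 0.004, 2.853]
wrist_force: [0.8, 2.9, 3.6]
width: 0.0091
finger_force: 31.8
```

move_arm(motion=[0,0,-0.144,0,0,0,0,0,0,-0.144,0,0,0,0,0,0,-0.144,0,0,0,0,0,0,-0.144,0,0,0,0,0,0,0,0,0,0,0,0,0,0,0,0,0,0])

```text
time: 5.43
tool_pos: [0.5108, 0.0698, 0.1139]
ee_rot: [3.139, 0.005, -2.986]
wrist_force: [2.6, 5.7, 4.1]
width: 0.0083
finger_force: 32.2
```

move_arm(motion=[0,0,0,0,0,0,0.35,0,0,0,0,0,0,0.35,0,0,0,0,0,0,0.35,0,0,0,0,0,-0.16,0.35,0,0,0,0,0,-0.16,0.35,0,0,0,0,0,-0.16,0.35,0,0,0,0,0.352,0,0.35,0,0,0,0,0.352,0,0.35,0,0,0,0,0.352,0,0.35,0,0,0,0,0.352,0,0.35,0,0,0,0,0.352,0,0.35])

```text
time: 6.35
tool_pos: [0.4808, 0.2424, 0.1595]
ee_rot: [-3.139, -0.001, -2.988]
wrist_force: [0.1, 0.4, -0.6]
width: 0.0329
finger_force: 0.0
```

move_arm(motion=[0,0,0.146,0,0,0,0.35,0,0,0.146,0,0,0,0.35,0,0,0.146,0,0,0,0.35,0,0,0.146,0,0,0,0.35,0,0,0.146,0,0,0,0.35,0,0,0.146,0,0,0,0.35,0,0,0.146,0,0,0,0.35,0,0,0.146,0,0,0,0.35,0,0,0.146,0,0,0,0.35,0,0,0.146,0,0,0,0.35,0,0,0.146,0,0,0,0.35,0,0,0.146,0,0,0,0.35])

```text
time: 7.35
tool_pos: [0.4812, 0.241, 0.1592]
ee_rot: [-3.139, 0.002, 1.914]
wrist_force: [0.9, -0.6, 0.2]
width: 0.0326
finger_force: 0.0
```

move_arm(motion=[0,0,0.13,0,0,0,0.35,0,0,0.13,0,0,0,0.35,0,0,0,0,0,0,0.35])

```text
time: 7.6
tool_pos: [0.4812, 0.2411, 0.1593]
ee_rot: [-3.14, 0.002, 1.715]
wrist_force: [0.5, -0.8, -0.2]
width: 0.0331
finger_force: 0.0
```

```bash
python3 -c "
from h import *
im=snap('top','t1',(150,135,250,235),5)
delta(mill(-99,88,113),98.43)"
```

```text
at [0.4812 0.2412 0.1595] shift [0.015 0.028 0.464] turn [-0.002  0.002  0.001]
```

View pics/t1.png

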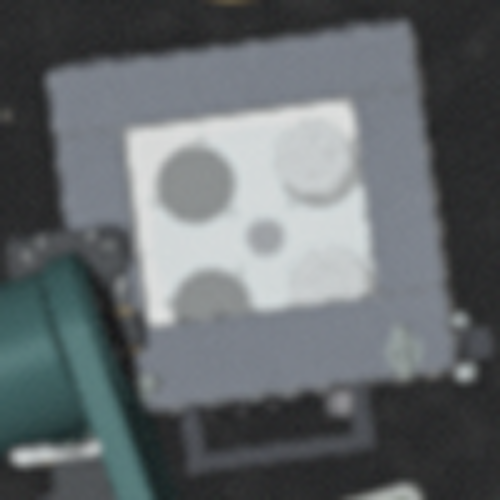

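The crop shows the right wing at (403,350) turned to lie along the mill's x. On to the left wing.

move_arm(motion=[0,0,0,0.015,0.028,0,0.35,0,0,0,0,0,0.11,0.35,0,0,0,0,0,0.11,0.35,0,0,0,0,0,0.11,0.35,0,0,0,0,0,0.11,0.35,0,0,0,0,0,0.02,0.35,0,0,0,0,0,0,0,0,0,0,0,0,0,0,0,0,0,0,0,0,0,0,0,0,0,0,0,0,0,0,0,0,0,0,0])

```text
time: 8.57
tool_pos: [0.4835, 0.244, 0.1151]
ee_rot: [-3.141, -0.0, 1.719]
wrist_force: [-2.6, -0.0, 1.6]
width: 0.0088
finger_force: 29.7
```

move_arm(motion=[0,0,-0.144,0,0,0,0,0,0,-0.144,0,0,0,0,0,0,-0.144,0,0,0,0,0,0,-0.144,0,0,0,0,0,0,-0.144,0,0,0,0,0,0,-0.144,0,0,0,0,0,0,-0.144,0,0,0,0,0,0,-0.144,0,0,0,0,0,0,-0.144,0,0,0,0,0,0,-0.144,0,0,0,0])

```text
time: 9.4
tool_pos: [0.4834, 0.2439, 0.1151]
ee_rot: [-3.141, -0.001, 2.855]
wrist_force: [-3.2, -0.1, 2.4]
width: 0.0088
finger_force: 29.8
```

move_arm(motion=[0,0,-0.144,0,0,0,0,0,0,-0.144,0,0,0,0,0,0,-0.144,0,0,0,0,0,0,-0.144,0,0,0,0,0,0,0,0,0,0,0,0,0,0,0,0,0,0])

```text
time: 9.9
tool_pos: [0.4836, 0.2439, 0.1151]
ee_rot: [-3.142, -0.001, -2.984]
wrist_force: [-4.3, -1.0, 4.4]
width: 0.0085
finger_force: 30.1
```

move_arm(motion=[0,0,0,0,0,0,0.4,0,0,0,0,0,0,0.4,0,0,0,0,0,0,0.4,0,0,0,0,0,-0.16,0.4,0,0,0,0,0,-0.16,0.4,0,0,0,0,0,-0.16,0.4])

```text
time: 10.4
tool_pos: [0.4842, 0.2439, 0.1625]
ee_rot: [-3.141, -0.0, -2.982]
wrist_force: [0.9, -0.6, -0.3]
width: 0.0371
finger_force: 0.0
```

move_arm(motion=[0,0,0.146,0,0,0,0.4,0,0,0.146,0,0,0,0.4,0,0,0.146,0,0,0,0.4,0,0,0.146,0,0,0,0.4,0,0,0.146,0,0,0,0.4,0,0,0.146,0,0,0,0.4,0,0,0.146,0,0,0,0.4,0,0,0.146,0,0,0,0.4,0,0,0.146,0,0,0,0.4,0,0,0.146,0,0,0,0.4,0,0,0.146,0,0,0,0.4,0,0,0.146,0,0,0,0.4])

```text
time: 11.4
tool_pos: [0.4845, 0.244, 0.1623]
ee_rot: [3.141, 0.0, 1.92]
wrist_force: [-0.4, -0.2, 0.7]
width: 0.0378
finger_force: 0.0
```

move_arm(motion=[0,0,0.13,0,0,0,0.4,0,0,0.14,0,0,0,0.4,0,0,0,-0.37,0,0,0.4,0,0,0,-0.37,0,0,0.4,0,0,0,-0.37,0,0,0.4,0,0,0,-0.37,0,0,0.4,0,0,0,-0.37,0,0,0.4,0,0,0,-0.37,0,0,0.4,0,0,0,0,0,0,0.4])

```text
time: 12.15
tool_pos: [0.5168, 0.0181, 0.1623]
ee_rot: [3.141, 0.004, 1.706]
wrist_force: [1.4, -0.3, -0.9]
width: 0.0375
finger_force: 0.0
```

```bash
python3 -c "
from h import *
delta(mill(-99,-138.5,84),98.43)"
```

```text
at [0.5168 0.0181 0.1623] shift [0.011 0.001 0.783] turn [ 0.001  0.005 -0.015]
```

move_arm(motion=[0,0,-0.013,0.011,0,0.13,0.4,0,0,0,0,0,0.13,0.4,0,0,0,0,0,0.13,0.4,0,0,0,0,0,0.13,0.4,0,0,0,0,0,0.13,0.4,0,0,0,0,0,0.13,0.4,0,0,0,0,0,0,0.4])

```text
time: 12.73
tool_pos: [0.5138, 0.026, 0.0813]
ee_rot: [-3.137, -0.001, 1.724]
wrist_force: [-0.2, -0.1, 0.1]
width: 0.038
finger_force: 0.0
```

move_arm(motion=[0,0,0,0,0,0,0,0,0,0,0,0,0,0,0,0,0,0,0,0,0,0,0,0,0,0,0,0,0,0,0,0,0,0,0])

```text
time: 13.15
tool_pos: [0.5159, 0.0255, 0.0852]
ee_rot: [3.141, -0.0, 1.724]
wrist_force: [-1.1, 1.1, -0.3]
width: 0.0269
finger_force: 30.0
```

move_arm(motion=[0,0,0,0,0,0,0.4,0,0,0,0,0,0,0.4,0,0,0,0,0,0,0.4,0,0,0,0,0,-0.1,0.4,0,0,0,0,0,-0.1,0.4,0,0,0,0,0,-0.1,0.4,0,0,0,0,0,0,0.4,0,0,0,0,0,0,0.4])

```text
time: 13.82
tool_pos: [0.5166, 0.0253, 0.1162]
ee_rot: [3.138, 0.001, 1.724]
wrist_force: [-0.2, -0.4, -0.1]
width: 0.0379
finger_force: 0.0
```

```bash
python3 -c "
from h import *
im=snap('side','s1',(235,140,295,185),9)
print(robot.get_obs()['width'])
delta(mill(-99,-138.5,84),98.43)"
```

```text
0.03776667350772208
at [0.516  0.0253 0.1152] shift [-0.063 -0.001  0.312] turn [0.002 0.001 0.008]
```

View pics/s1.png

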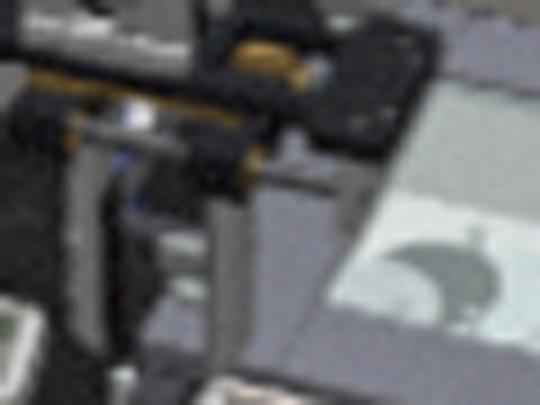

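The crop shows the fingers above the lug, still too far in toward the mill. I'll shift out 7 mm and try again.

move_arm(motion=[0,0,0,-0.035,0,0,0.4,0,0,0,-0.035,0,0,0.4,0,0,0,0,0,0.1,0.4,0,0,0,0,0,0.1,0.4,0,0,0,0,0,0.1,0.4,0,0,0,0,0,0,0.4,0,0,0,0,0,0,0.4])

```text
time: 14.45
tool_pos: [0.5155, 0.0185, 0.0827]
ee_rot: [-3.138, -0.001, 1.724]
wrist_force: [-0.3, -0.1, 0.2]
width: 0.0375
finger_force: 0.0
```

move_arm(motion=[0,0,0,0,0,0,0,0,0,0,0,0,0,0,0,0,0,0,0,0,0,0,0,0,0,0,0,0,0,0,0,0,0,0,0,0,0,0,0,0,0,0])

```text
time: 14.95
tool_pos: [0.5169, 0.0184, 0.0849]
ee_rot: [3.141, 0.0, 1.724]
wrist_force: [-0.4, 0.0, 1.0]
width: 0.0197
finger_force: 30.0
```

move_arm(motion=[0,0,0,0,0,-0.05,0,0,0,0,0,0,-0.05,0,0,0,0,0,0,-0.05,0,0,0,0,0,0,-0.05,0,0,0,0,0,0,-0.05,0,0,0,0,0,0,-0.05,0,0,0,0,0,0,-0.02,0,0,0,0,0,0,0,0,0,0,0,0,0,0,0])

```text
time: 15.7
tool_pos: [0.5167, 0.0186, 0.1155]
ee_rot: [-3.141, -0.0, 1.724]
wrist_force: [5.0, 0.3, -9.0]
width: 0.0196
finger_force: 30.0
```

```bash
python3 -c "
from h import *
o=robot.get_obs();print(o['tool_pos'],o['width'],o['wrist_force'])
im=snap('side','s2',(235,140,295,200),9)"
```

```text
[0.51674988 0.01858194 0.11548006] 0.01960880679629084 [ 4.98993999  0.29535909 -9.03749207]
```

View pics/s2.png

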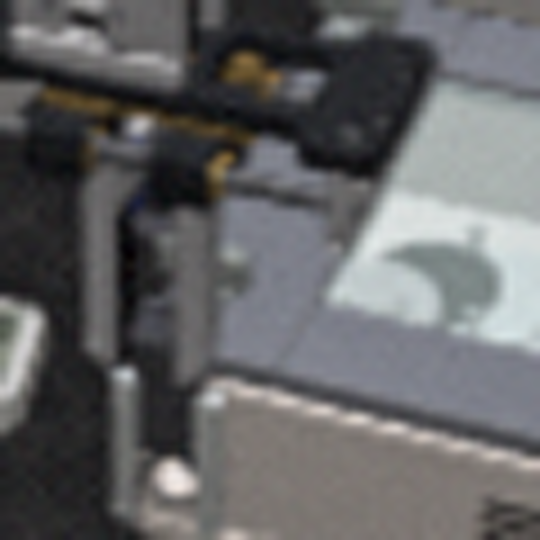

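The cover is fully up and the port shows at (175,475). Next I'll let go and fetch the rod.

move_arm(motion=[0,0,0,0,0,0,0.4,0,0,0,0,0,0,0.4,0,0,0,0,0,0,0.4,0,0,0,0,0,-0.2,0.4,0,0,0,0,0,-0.2,0.4,0,0,0,0,0,-0.2,0.4])

```text
time: 16.25
tool_pos: [0.5161, 0.0183, 0.1778]
ee_rot: [-3.141, 0.0, 1.724]
wrist_force: [0.8, -0.5, 0.1]
width: 0.0374
finger_force: 0.0
```

move_arm(motion=[0,0,0,-0.251,-0.198,0,0.4,0,0,0,-0.251,-0.198,0,0.4,0,0,0,-0.251,-0.198,0,0.4,0,0,0,-0.251,-0.198,0,0.4,0,0,0,-0.251,-0.198,0,0.4,0,0,0,-0.251,-0.198,0,0.4,0,0,0,-0.251,-0.198,0,0.4,0,0,0.109,0,0,0,0.4,0,0,0,0,0,0,0.4])

```text
time: 17.0
tool_pos: [0.4057, -0.1779, 0.1776]
ee_rot: [3.141, 0.001, 1.634]
wrist_force: [0.7, 0.8, -0.7]
width: 0.0375
finger_force: 0.0
```

```bash
python3 -c "
from h import *
im=snap('top','t2',(150,130,340,260),4)
delta([.406,-.177,.02],94)"
```

```text
at [ 0.4062 -0.177   0.1774] shift [ 1.000e-03 -4.000e-03  1.574e+00] turn [ 0.001  0.001 -0.003]
```

View pics/t2.png

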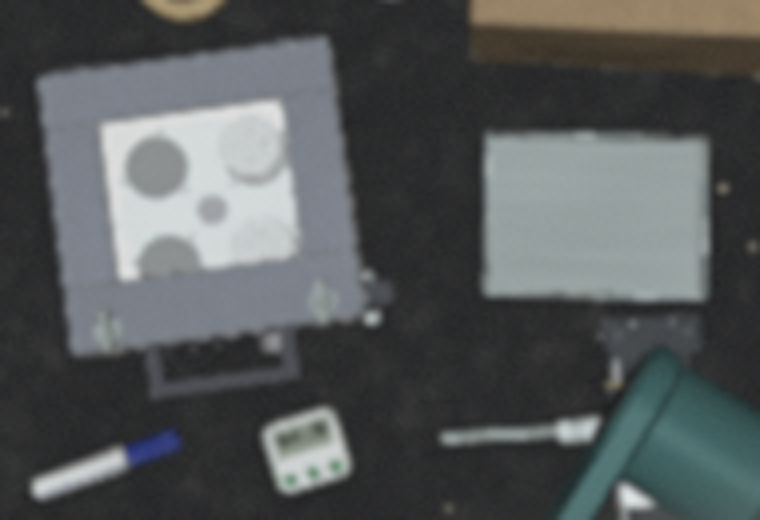

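Both wings lie along the mill's x. The rod hasn't moved, with its tip at (443,438) in the crop. Descending to grip the handle.

move_arm(motion=[0,0,0,0,0,0.3,0.4,0,0,0,0,0,0.3,0.4,0,0,0,0,0,0.3,0.4,0,0,0,0,0,0.3,0.4,0,0,0,0,0,0.2,0.4,0,0,0,0,0,0.15,0.4,0,0,0,0,0,0.1,0.4,0,0,0,0,0,0.06,0.4,0,0,0,0,0,0,0.4])

```text
time: 17.8
tool_pos: [0.4063, -0.1756, 0.0048]
ee_rot: [-3.14, -0.001, 1.641]
wrist_force: [-0.5, 0.5, -0.6]
width: 0.0374
finger_force: 0.0
```

move_arm(motion=[0,0,0,0,0,0,0,0,0,0,0,0,0,0,0,0,0,0,0,0,0,0,0,0,0,0,0,0,0,0,0,0,0,0,0,0,0,0,0,0,0,0])

```text
time: 18.3
tool_pos: [0.4075, -0.1769, 0.0067]
ee_rot: [3.14, 0.001, 1.639]
wrist_force: [-0.4, 1.2, 4.6]
width: 0.0175
finger_force: 30.0
```

move_arm(motion=[0,0,0,0,0,-0.1,0,0,0,0,0,0,-0.2,0,0,0,0,0,0,-0.23,0,0,0,0,0,0,-0.2,0,0,0,-0.05,0,0,0,0,0,0,-0.049,0,0,0,0,0,0,0,0.041,0.276,0,0,0,0,0,0.041,0.276,0,0,0,0,0,0.041,0.276,0,0,0,0,0,0.041,0.276,0,0,0,0,0,0.041,0.276,0,0,0,0,0,0,0,0,0])

```text
time: 19.3
tool_pos: [0.5436, -0.1347, 0.0782]
ee_rot: [3.14, -0.001, 1.719]
wrist_force: [-1.0, -0.5, -1.2]
width: 0.0177
finger_force: 30.0
```

move_arm(motion=[0,0,0,0,0,0,0,0,0,0,0,0,0,0,0,0,0,0,0,0,0])

```text
time: 19.55
tool_pos: [0.539, -0.1364, 0.0784]
ee_rot: [-3.14, -0.0, 1.716]
wrist_force: [-0.0, -0.6, -1.4]
width: 0.0178
finger_force: 30.0
```

```bash
sed -i 's/MC=.*;MY/MC=np.array([.5957,.1711]);MY/' h.py; python3 -c "
from h import *
o=robot.get_obs();p,R=where();print(o['width'],p,o['ee_rot'])
tip=p+R.apply([.146,0,-.0025]);print('tip pred',tip,proj('top',tip),proj('side',tip))
pt=mill(-100,-120,42);print(pt,proj('side',pt),proj('top',pt))
im=snap('top','t3',(150,130,340,260),4);a=cv2.imread('pics/t3.png')
b=snap('side','s3',(215,130,305,230),4);b=cv2.imread('pics/s3.png')
b=cv2.resize(b,None,fx=1.3,fy=1.3)
cv2.imwrite('pics/s3j.png',np.hstack([a[200:520,120:560],cv2.resize(b,(360,400))[:320]]))
delta(mill(-100,-120-176,39.5),98.43)"
```

```text
0.01778189631162819 [ 0.53898896 -0.13639269  0.07835446] [-3.14045055e+00 -1.03758363e-04  1.71589901e+00]
tip pred [0.51788109 0.00807316 0.08086961] [[249.23193434 202.69395597]] [[250.3114531  189.97935912]]
[0.51437255 0.03773642 0.042     ] [[253.84714567 192.85242271]] [[240.64056283 204.14476456]]
at [ 0.5392 -0.1365  0.0787] shift [-0.     0.01   0.392] turn [-0.     0.    -0.003]
```

View pics/s3j.png

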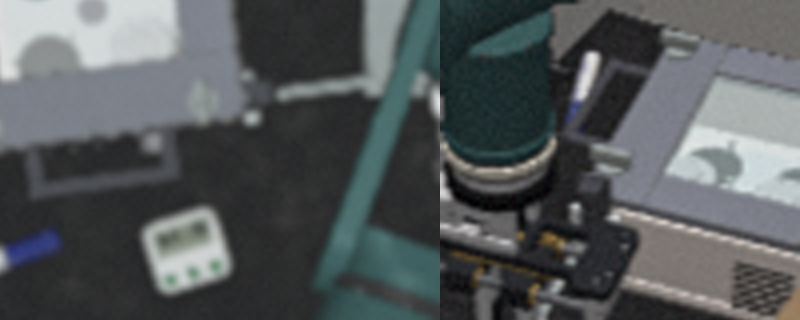

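The tip is seen at px (249.1,203.6) against a predicted (249.2,202.7), so it's aligned. Lowering and inserting.

move_arm(motion=[0,0,0,0,0.01,0.1,0,0,0,0,0,0,0.1,0,0,0,0,0,0,0.1,0,0,0,0,0,0,0.09,0,0,0,0,0,0,0,0,0,0,0,0,0,0,0,0,0,0,0.08,0,0,0,0,0,0,0.08,0,0,0,0,0,0,0.08,0,0,0,0,0,0,0.08,0,0,0,0,0,0,0.08,0,0,0])

```text
time: 20.57
tool_pos: [0.5354, -0.0952, 0.0399]
ee_rot: [3.141, 0.0, 1.717]
wrist_force: [0.2, -0.7, -0.9]
width: 0.0178
finger_force: 30.0
```

move_arm(motion=[0,0,0,0.06,0,0,0,0,0,0,0.06,0,0,0,0,0,0,0.06,0,0,0,0,0,0,0.06,0,0,0,0,0,0,0.06,0,0,0,0,0,0,0,0,0,0])

```text
time: 21.07
tool_pos: [0.5314, -0.0676, 0.04]
ee_rot: [3.141, 0.004, 1.717]
wrist_force: [0.6, -4.7, -1.2]
width: 0.0175
finger_force: 30.0
```

move_arm(motion=[0,0,0,0.04,0,0,0,0,0,0,0.03,0,0,0,0,0,0,0.03,0,0,0,0,0,0,0,0,0,0,0,0,0,0,0,0,0])

```text
time: 21.48
tool_pos: [0.5302, -0.0593, 0.04]
ee_rot: [3.141, 0.005, 1.716]
wrist_force: [0.8, -7.7, 0.1]
width: 0.0181
finger_force: 30.0
```

```bash
python3 -c "
from h import *
o=robot.get_obs();print(o['width'],o['tool_pos'],o['wrist_force'])
b=snap('side','s4',(200,100,350,210),5)"
```

```text
0.018085575600364917 [ 0.53016096 -0.0593175   0.04001512] [ 0.82532292 -7.67361717  0.08687515]
```

View pics/s4.png

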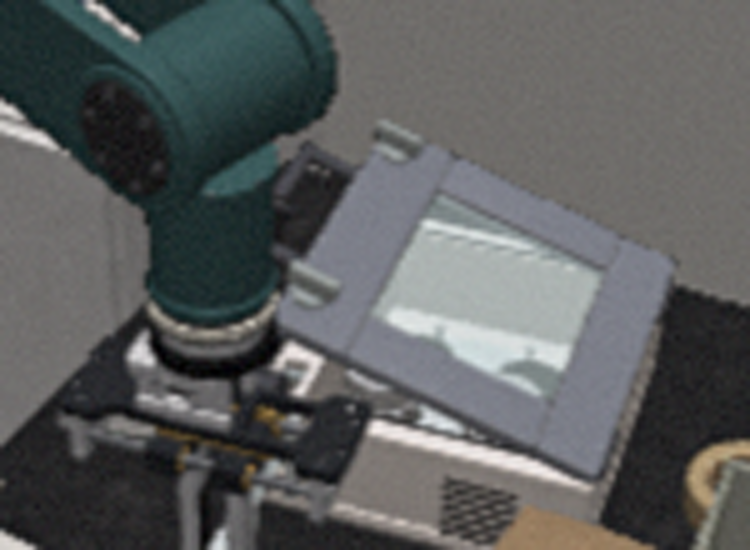

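The lid has sprung up. Withdrawing the rod and laying it back where it was.

move_arm(motion=[0,0,0,-0.1,0,0,0,0,0,0,-0.15,0,0,0,0,0,0,-0.2,0,0,0,0,0,0,-0.2,0,0,0,0,0,0,-0.2,0,0,0,0,0,0,0,0,0,0,0,0,0,0,0,-0.2,0,0,0,0,0,0,-0.2,0,0,0,0.099,0,0,0,0])

```text
time: 22.28
tool_pos: [0.5441, -0.1408, 0.0836]
ee_rot: [3.135, 0.0, 1.637]
wrist_force: [-0.3, 0.4, -1.2]
width: 0.0175
finger_force: 30.0
```

move_arm(motion=[0,0,0,-0.048,-0.275,0,0,0,0,0,-0.048,-0.275,0,0,0,0,0,-0.048,-0.275,0,0,0,0,0,-0.048,-0.275,0,0,0,0,0,-0.048,-0.275,0,0,0,0,0,0,0,0,0,0,0,0,0,0,0,0])

```text
time: 22.87
tool_pos: [0.4057, -0.1734, 0.0794]
ee_rot: [3.141, -0.002, 1.637]
wrist_force: [0.7, -0.3, -1.1]
width: 0.0176
finger_force: 30.0
```

move_arm(motion=[0,0,0,0,0,0.2,0,0,0,0,0,0,0.2,0,0,0,0,0,0,0.15,0,0,0,0,0,0,0.1,0,0,0,0,0,0,0,0,0,0,0,0,0,0,0])

```text
time: 23.37
tool_pos: [0.4068, -0.1737, 0.0143]
ee_rot: [-3.141, -0.001, 1.639]
wrist_force: [-0.6, -0.3, -1.4]
width: 0.0176
finger_force: 30.0
```

move_arm(motion=[0,0,0,0,0,0.05,0,0,0,0,0,0,0.03,0,0,0,0,0,0,0,0,0,0,0,0,0,0,0.4,0,0,0,0,0,0,0.4,0,0,0,0,0,0,0.4,0,0,0,0,0,0,0.4])

```text
time: 23.95
tool_pos: [0.4065, -0.1744, 0.0068]
ee_rot: [3.141, 0.0, 1.639]
wrist_force: [-0.3, 0.2, -1.1]
width: 0.0368
finger_force: 0.0
```

move_arm(motion=[0,0,0,0,0,-0.25,0.4,0,0,0,0,0,-0.3,0.4,0,0,0,0,0,-0.3,0,0,0,0,0,0,-0.3,0,0,0,0,0,0,-0.3,0,0,0,0,0,0,-0.3,0,0,0,0,0,0,-0.25,0,0,0,0,0,0,-0.2,0])

```text
time: 24.62
tool_pos: [0.4068, -0.1744, 0.2294]
ee_rot: [3.139, 0.002, 1.639]
wrist_force: [0.9, 0.1, -0.1]
width: 0.002
finger_force: 0.0
```

move_arm(motion=[0,0,0.152,0,0,0,0,0,0,0.152,0,0,0,0,0,0,0.152,0,0,0,0,0,0,0.152,0,0,0,0,0,0,0.152,0,0,0,0,0,0,0.152,0,0,0,0,0,0,0.152,0,0,0,0,0,0,0.152,0,0,0,0,0,0,0.152,0,0,0,0,0,0,0.152,0,0,0,0,0,0,0.152,0,0,0,0,0,0,0.152,0,0,0,0])

```text
time: 25.62
tool_pos: [0.4062, -0.1742, 0.2266]
ee_rot: [3.141, -0.0, 0.2]
wrist_force: [0.3, 0.4, -0.3]
width: 0.0004
finger_force: 0.0
```

Run:
```python
from h import *
delta(mill(-230,0,250),8.43)
im=robot.snapshot("top").astype(int)[:,:,::-1];V=im.max(2)
m=np.zeros_like(V,np.uint8);m[228:246,255:320]=V[228:246,255:320]>75
cs,_=cv2.findContours(m,0,1);c=max(cs,key=cv2.contourArea)
ys,xs=np.nonzero(cv2.drawContours(np.zeros_like(m),[c],-1,1,-1));W=ray("top",np.c_[xs,ys],.009)[:,:2]*1000
print("rod",W.mean(0),W[W[:,1].argmax()],W[W[:,1].argmin()])
# lid angle from the handle bar in the side view is judged later by touch
S2=2**.5
def T(th):
    B=np.array([110-263*np.cos(th)+7*np.sin(th),94+263*np.sin(th)+7*np.cos(th)]);return B+[3.5,-24.7]
ths=np.r_[.4:1.66:.05];P=np.array([T(t) for t in ths]);D=np.diff(P,axis=0)/100
for t,p,d in zip(ths[1:],P[1:],D): print(round(t,2),p.round(),"x_t %.3f z_t %.3f"%((d[0]+d[1])/S2,(d[0]-d[1])/S2))
```

```text
at [ 0.4062 -0.1742  0.2266] shift [ 0.247 -3.129 -0.235] turn [ 0.    -0.     0.068]
rod [ 403.64332278 -204.53553988] [ 377.19144206 -163.59486873] [ 377.90659462 -232.37392656]
0.45 [-120.  190.] x_t 0.124 z_t -0.043
0.5 [-114.  202.] x_t 0.126 z_t -0.037
0.55 [-107.  213.] x_t 0.128 z_t -0.030
0.6 [-100.  224.] x_t 0.129 z_t -0.024
0.65 [-92. 234.] x_t 0.130 z_t -0.018
0.7 [-83. 244.] x_t 0.131 z_t -0.011
0.75 [-74. 254.] x_t 0.131 z_t -0.004
0.8 [-65. 263.] x_t 0.132 z_t 0.002
0.85 [-55. 272.] x_t 0.131 z_t 0.009
0.9 [-45. 280.] x_t 0.131 z_t 0.015
0.95 [-34. 287.] x_t 0.130 z_t 0.022
1.0 [-23. 294.] x_t 0.128 z_t 0.028
1.05 [-11. 301.] x_t 0.127 z_t 0.035
1.1 [  0. 307.] x_t 0.125 z_t 0.041
1.15 [ 12. 312.] x_t 0.123 z_t 0.047
1.2 [ 25. 317.] x_t 0.120 z_t 0.053
1.25 [ 37. 321.] x_t 0.117 z_t 0.059
1.3 [ 50. 325.] x_t 0.114 z_t 0.065
1.35 [ 63. 327.] x_t 0.111 z_t 0.071
1.4 [ 76. 330.] x_t 0.107 z_t 0.076
1.45 [ 89. 331.] x_t 0.103 z_t 0.081
1.5 [102. 332.] x_t 0.099 z_t 0.086
1.55 [115. 332.] x_t 0.095 z_t 0.091
1.6 [128. 332.] x_t 0.090 z_t 0.096
1.65 [141. 331.] x_t 0.085 z_t 0.100
```

move_arm(motion=[0,0,0.068,0,0,0,0,0,0,0,0.02,-0.348,-0.026,0,0,0,0,0.02,-0.348,-0.026,0,0,0,0,0.02,-0.348,-0.026,0,0,0,0,0.02,-0.348,-0.026,0,0,0,0,0.02,-0.348,-0.026,0,0,0,0,0.02,-0.348,-0.026,0,0,0,0,0.02,-0.348,-0.026,0,0,0,0,0.02,-0.348,-0.026,0,0,0,0,0.02,-0.348,-0.026,0,0,0,0,0,0,0,0])

```text
time: 26.58
tool_pos: [0.3753, 0.1432, 0.2506]
ee_rot: [-3.138, -0.001, 0.164]
wrist_force: [-0.3, -0.2, -0.2]
width: 0.0006
finger_force: 0.0
```

move_arm(motion=[0,0.125,0,0,0,0,0,0,0.125,0,0,0,0,0,0,0.125,0,0,0,0,0,0,0.125,0,0,0,0,0,0,0.125,0,0,0,0,0,0,0.125,0,0,0,0,0,0,0.125,0,0,0,0,0,0,0.125,0,0,0,0,0,0,0,0,0,0,0,0,0,0,0,0,0,0])

```text
invalid input
```

Run:
```python
from h import *
p,R=where();print(R.as_matrix().round(3).tolist(),robot.get_obs()["joint_positions"].round(2))
delta(mill(-154,0,150))
```

```text
[[0.987, 0.163, 0.001], [0.163, -0.987, 0.003], [0.001, -0.003, -1.0]] [ 0.22 -0.25  1.6   0.    1.8   1.63]
at [0.3753 0.1432 0.2506] shift [0.678 0.062 1.006] turn None
```

move_arm(motion=[0,0,0.02,0,0,0,0,0,0.125,0,0,0,0,0,0,0.125,0,0,0,0,0,0,0.125,0,0,0,0,0,0,0.125,0,0,0,0,0,0,0.125,0,0,0,0,0,0,0.125,0,0,0,0,0,0,0.125,0,0,0,0,0,0,0.125,0,0,0,0,0,0,0,0,0,0,0,0,0,0,0,0,0,0,0])

```text
time: 27.5
tool_pos: [0.4029, 0.1578, 0.2503]
ee_rot: [3.123, -0.759, 0.14]
wrist_force: [0.2, 0.2, 0.5]
width: 0.0006
finger_force: 0.0
```

Run:
```python
from h import *
p,R=where();print(R.as_matrix().round(3).tolist(),robot.get_obs()["joint_positions"].round(2))
delta(mill(-154,0,150))
```

```text
[[0.718, 0.127, 0.684], [0.101, -0.992, 0.077], [0.688, 0.014, -0.725]] [ 0.4  -0.76  2.08 -0.22  1.09  1.87]
at [0.4029 0.1578 0.2503] shift [-0.409  0.13   0.997] turn None
```

move_arm(motion=[0,0,0,-0.04,0.013,0.1,0,0,0,0,-0.04,0.013,0.1,0,0,0,0,-0.04,0.013,0.1,0,0,0,0,-0.04,0.013,0.1,0,0,0,0,-0.04,0.013,0.1,0,0,0,0,-0.04,0.013,0.1,0,0,0,0,-0.04,0.013,0.1,0,0,0,0,-0.04,0.013,0.1,0,0,0,0,-0.04,0.013,0.1,0,0,0,0,-0.04,0.013,0.1,0,0,0,0,0,0,0,0])

```text
time: 28.42
tool_pos: [0.4455, 0.1474, 0.1508]
ee_rot: [3.124, -0.759, 0.135]
wrist_force: [-0.3, -0.1, 0.6]
width: 0.0007
finger_force: 0.0
```

Run:
```python
from h import *
p,R=where();print(robot.get_obs()["joint_positions"].round(2),robot.get_obs()['ee_rot'])
delta(mill(-129.5+3.5-8,0,203-24.7-8))
```

```text
[ 0.29 -0.63  2.22 -0.17  0.81  1.81] [ 3.12372615 -0.759207    0.1353686 ]
at [0.4455 0.1474 0.1508] shift [ 0.265 -0.016 -0.018] turn None
```

move_arm(motion=[0,0,0,0.1,0,0,0,0,0,0,0.1,0,0,0,0,0,0,0.07,0,0,0,0,0,0,0.06,0,-0.01,0,0,0,0,0.05,0,0,0,0,0,0,0.06,0,-0.021,0,0,0,0,0.06,0,-0.021,0,0,0,0,0.063,0,-0.019,0,0,0,0,0.063,0,-0.019,0,0,0,0,0.064,0,-0.015,0,0,0,0,0.064,0,-0.015,0])

```text
time: 29.33
tool_pos: [0.4913, 0.1563, 0.2133]
ee_rot: [3.125, -0.763, 0.138]
wrist_force: [-0.7, -0.4, 1.0]
width: 0.0
finger_force: 0.2
```

move_arm(motion=[0,0,0,0.129,0,-0.024,0,0,0,0,0.13,0,-0.018,0,0,0,0,0.131,0,-0.011,0,0,0,0,0.131,0,-0.004,0])

```text
time: 29.67
tool_pos: [0.5248, 0.161, 0.2535]
ee_rot: [3.125, -0.763, 0.138]
wrist_force: [-1.2, 0.4, -0.4]
width: 0.0004
finger_force: 0.5
```

Run:
```python
from h import *
print(robot.get_obs()["joint_positions"].round(2),robot.get_obs()['ee_rot'])
delta(mill(-74,0,254))
b=snap('side','s5',(180,60,340,180),5)
```

```text
[ 0.26 -0.46  1.93 -0.12  0.92  1.73] [ 3.12528521 -0.7626445   0.13805527]
at [0.5248 0.161  0.2535] shift [-0.014  0.005 -0.02 ] turn None
```

View pics/s5.png

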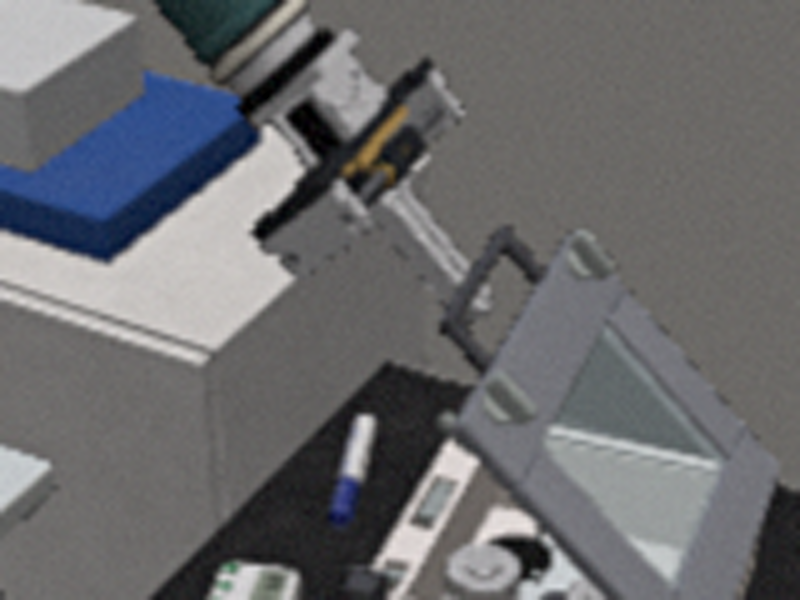

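The fingertip is carrying the handle bar, at (470,290) in the crop, and the lid is at about 0.8 rad. Continuing the arc.

move_arm(motion=[0,0,0,0.13,0,0,0,0,0,0,0.131,0,0.009,0,0,0,0,0.131,0,0.015,0,0,0,0,0.13,0,0.022,0,0,0,0,0.128,0,0.028,0,0,0,0,0.127,0,0.035,0,0,0,0,0.125,0,0.041,0,0,0,0,0.123,0,0.047,0,0,0,0,0.12,0,0.053,0,0,0,0,0.117,0,0.059,0,0,0,0,0.114,0,0.065,0])

```text
time: 30.63
tool_pos: [0.6488, 0.1777, 0.3206]
ee_rot: [3.125, -0.762, 0.138]
wrist_force: [-2.3, 0.6, -0.7]
width: 0.0002
finger_force: 0.7
```

move_arm(motion=[0,0,0,0.111,0,0.071,0,0,0,0,0.107,0,0.076,0,0,0,0,0.103,0,0.081,0,0,0,0,0.099,0,0.086,0,0,0,0,0.095,0,0.091,0,0,0,0,0,0,0,0])

```text
time: 31.13
tool_pos: [0.7145, 0.1858, 0.3259]
ee_rot: [3.125, -0.761, 0.138]
wrist_force: [-0.7, -0.1, -0.9]
width: 0.0005
finger_force: 0.0
```

Run:
```python
from h import *
print(robot.get_obs()["joint_positions"].round(2),robot.get_obs()['ee_rot'])
delta(mill(141,0,331))
b=snap('side','s6',(180,30,370,170),4)
```

```text
[ 0.21 -0.03  1.44 -0.08  0.97  1.67] [ 3.12496508 -0.76141867  0.13778568]
at [0.7145 0.1858 0.3259] shift [ 0.189 -0.033  0.109] turn None
```

View pics/s6.png

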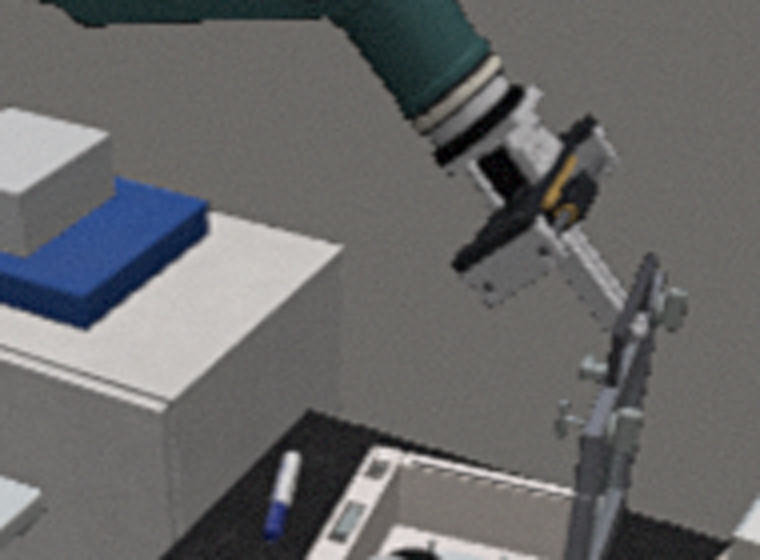

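move_arm(motion=[0,0,0,0.07,0,0.04,0,0,0,0,0.07,0,0.04,0,0,0,0,0.06,0,0.03,0,0,0,0,0,0,0,0,0,0,0,-0.1,0,-0.1,0,0,0,0,-0.25,0,-0.25,0,0,0,0,-0.25,0,-0.25,0,0,0,0,-0.25,0,-0.25,0,0,0,0,-0.25,0,-0.25,0,0,0,0,-0.1,0,-0.1,0])

```text
time: 32.02
tool_pos: [0.5659, 0.1672, 0.3442]
ee_rot: [3.126, -0.777, 0.138]
wrist_force: [0.1, 0.6, 0.2]
width: 0.0004
finger_force: 0.0
```

move_arm(motion=[0,-0.125,0,0,0,0,0.7,0,-0.125,0,0,0,0,0.7,0,-0.125,0,0,0,0,0.7,0,-0.125,0,0,0,0,0.7,0,-0.125,0,0,0,0,0.7,0,-0.125,0,0,0,0,0.7,0,-0.125,0,0,0,0,0.7,0,-0.1,0,0,0,0,0.7])

```text
time: 32.68
tool_pos: [0.5702, 0.1674, 0.3412]
ee_rot: [3.13, -0.006, 0.126]
wrist_force: [-0.2, -1.0, -0.7]
width: 0.0501
finger_force: 0.0
```

move_arm(motion=[0,0,0,-0.1,0.34,0,0.7,0,0,0,-0.1,0.34,0,0.7,0,0,0,-0.1,0.34,0,0.7,0,0,0,-0.1,0.34,0,0.7,0,0,0,-0.1,0.34,0,0.7,0,0,0,-0.1,0.34,0,0.7,0,0,0,-0.1,0.34,0,0.7,0,0,0,-0.1,0.34,0,0.7,0,0,0,-0.1,0.34,0,0.7,0,0,0,0,0,0,0.7])

```text
time: 33.52
tool_pos: [0.5172, -0.1545, 0.344]
ee_rot: [3.121, -0.006, 0.118]
wrist_force: [0.1, 0.4, -0.0]
width: 0.0658
finger_force: 0.0
```

Run:
```python
from h import *
print(robot.get_obs()["joint_positions"].round(2),robot.get_obs()['ee_rot'])
delta(mill(38,-43,200),8.43)
a=snap('top','t7',(150,110,340,260),4)
for s in [(38,-43),(-48,-43),(38,43),(-48,43)]: print(s,mill(*s,90),proj('top',mill(*s,90)),proj('side',mill(*s,90)))
```

```text
[-0.39  0.07  1.12 -0.02  1.94  1.06] [ 3.12092732 -0.00583463  0.11796384]
at [ 0.5172 -0.1545  0.344 ] shift [ 1.547 -2.752  1.392] turn [ 0.026 -0.007 -0.037]
(38, -43) [0.63959328 0.13413542 0.09      ] [[211.43308929 165.35400557]] [[300.55317423 177.81296094]]
(-48, -43) [0.55452245 0.12152774 0.09      ] [[214.84726046 191.09302047]] [[276.16062496 171.90389451]]
(38, 43) [0.62698559 0.21920625 0.09      ] [[185.60443639 168.88821152]] [[307.23395252 162.79816309]]
(-48, 43) [0.54191476 0.20659857 0.09      ] [[188.93445264 194.64972184]] [[283.80909042 157.41743578]]
```

View pics/t7.png

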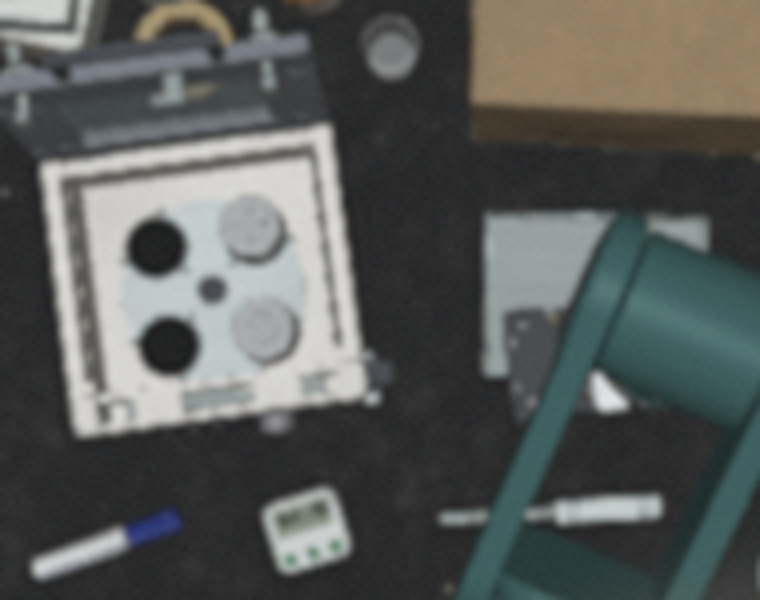

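The open chamber shows two jars, at crop (253,228) and (265,328), both in the right-hand stations. The left stations are empty, dark holes. The rod lies flat with its handle at (610,508). Going for the rear jar.

move_arm(motion=[0.026,-0.007,-0.037,0,0,0,0.7,0,0,0,0.172,-0.303,0.155,0.7,0,0,0,0.172,-0.303,0.155,0.7,0,0,0,0.172,-0.303,0.155,0.7,0,0,0,0.172,-0.303,0.155,0.7,0,0,0,0.172,-0.303,0.155,0.7,0,0,0,0.172,-0.303,0.155,0.7,0,0,0,0.172,-0.303,0.155,0.7,0,0,0,0.172,-0.303,0.155,0.7,0,0,0,0.172,-0.303,0.155,0.7,0,0,0,0,0,0,0.7,0,0,0,0,0,0,0.7])

```text
time: 34.57
tool_pos: [0.6265, 0.1499, 0.2024]
ee_rot: [-3.133, 0.006, 0.16]
wrist_force: [-0.9, -1.0, 0.3]
width: 0.0656
finger_force: 0.0
```

Run:
```python
from h import *
delta(mill(36,-45,52),8.43);print(robot.get_obs()['ee_rot'])
print(ray('top',[[212.9,166.6],[215.9,191.6]],.09))
```

```text
at [0.6265 0.1499 0.2024] shift [0.093 0.209 1.502] turn [-0.011  0.007  0.017]
[-3.13309147  0.00565396  0.16017054]
[[0.63550634 0.12922543 0.09      ]
 [0.55288594 0.11803679 0.09      ]]
```

move_arm(motion=[-0.011,0.007,0.017,0.04,0.11,0,0.7,0,0,0,0.04,0.11,0,0.7,0,0,0,0,0,0.2,0.7,0,0,0,0,0,0.2,0.7,0,0,0,0,0,0.1,0.7,0,0,0,0,0,0,0.7,0,0,0,0,0,0,0.7])

```text
time: 35.15
tool_pos: [0.637, 0.1247, 0.1529]
ee_rot: [3.141, 0.002, 0.14]
wrist_force: [1.0, -1.1, -0.9]
width: 0.0659
finger_force: 0.0
```

Run:
```python
from h import *
delta([.6367,.1305,.052],8.43);print(robot.get_obs()['wrist_force'])
```

```text
at [0.637  0.1247 0.1529] shift [ 0.007 -0.058  1.009] turn [ 0.     0.003 -0.009]
[ 1.04679978 -1.11232358 -0.89073107]
```

move_arm(motion=[0,0,-0.009,0.007,-0.05,0,0.72,0,0,0,0,0,0.15,0.72,0,0,0,0,0,0.15,0.72,0,0,0,0,0,0.15,0.72,0,0,0,0,0,0.15,0.72,0,0,0,0,0,0.15,0.72,0,0,0,0,0,0.15,0.72,0,0,0,0,0,0.1,0.72,0,0,0,0,0,0,0.72])

```text
time: 35.9
tool_pos: [0.6355, 0.1314, 0.0508]
ee_rot: [-3.141, 0.005, 0.15]
wrist_force: [-0.4, -0.7, -0.3]
width: 0.0677
finger_force: 0.0
```

move_arm(motion=[0,0,0,0,0,0,0,0,0,0,0,0,0,0,0,0,0,0,0,0,0,0,0,0,0,0,0,0,0,0,0,0,0,0,0,0,0,0,0,0,0,0])

```text
time: 36.4
tool_pos: [0.6376, 0.1323, 0.0544]
ee_rot: [-3.14, -0.001, 0.15]
wrist_force: [-0.5, 4.3, 5.4]
width: 0.051
finger_force: 30.0
```

move_arm(motion=[0,0,0,0,0,-0.06,0,0,0,0,0,0,-0.16,0,0,0,0,0,0,-0.2,0,0,0,0,0,0,-0.25,0,0,0,0,0,0,-0.25,0,0,0,0,0,0,-0.2,0,0,0,0,0,0,-0.15,0,0,0,0,0,0,-0.08,0,0,0,0,0,0,0,0])

```text
time: 37.15
tool_pos: [0.6373, 0.1306, 0.1886]
ee_rot: [3.14, 0.001, 0.149]
wrist_force: [-0.1, -0.6, -3.7]
width: 0.0508
finger_force: 30.0
```

move_arm(motion=[0,0,0,-0.04,0.13,0,0,0,0,0,-0.08,0.26,0,0,0,0,0,-0.099,0.326,0,0,0,0,0,-0.099,0.326,0,0,0,0,0,-0.099,0.326,0,0,0,0,0,-0.099,0.326,0,0,0,0,0,-0.099,0.326,0,0,0,0,0,-0.099,0.326,0,0,0,0,0,-0.099,0.326,0,0,0,0,0,-0.099,0.326,0,0,0,0,0,-0.06,0.2,0,0,0,0,0,-0.02,0.08,0,0])

```text
time: 38.15
tool_pos: [0.5846, -0.212, 0.1845]
ee_rot: [-3.141, 0.008, 0.144]
wrist_force: [0.1, -0.6, -4.4]
width: 0.0505
finger_force: 30.0
```

move_arm(motion=[0,0,0,0,0,0,0,0,0,0,0,0,0,0,0,0,0,0,0,0,0])

```text
time: 38.4
tool_pos: [0.5873, -0.2062, 0.1868]
ee_rot: [-3.14, 0.004, 0.151]
wrist_force: [-0.1, -0.1, -3.5]
width: 0.0505
finger_force: 30.0
```

Run:
```python
from h import *
delta([.587,-.205,.034]);print(robot.get_obs()['wrist_force'],robot.get_obs()['ee_rot'])
```

```text
at [ 0.5873 -0.2062  0.1868] shift [ 0.005 -0.009  1.528] turn None
[-0.09426709 -0.08735225 -3.45436989] [-3.13986863  0.00366312  0.15072044]
```

move_arm(motion=[0,0,0,0,0,0.2,0,0,0,0,0,0,0.3,0,0,0,0,0,0,0.3,0,0,0,0,0,0,0.25,0,0,0,0,0,0,0.2,0,0,0,0,0,0,0.15,0,0,0,0,0,0,0.1,0,0,0,0,0,0,0,0,0,0,0,0,0,0,0])

```text
time: 39.15
tool_pos: [0.5873, -0.2065, 0.0376]
ee_rot: [-3.141, 0.003, 0.151]
wrist_force: [-0.3, 0.9, -3.7]
width: 0.0505
finger_force: 30.0
```

move_arm(motion=[0,0,0,0,0,0.02,0,0,0,0,0,0,0.02,0,0,0,0,0,0,0.01,0,0,0,0,0,0,0,0,0,0,0,0,0,0,0])

```text
time: 39.57
tool_pos: [0.5873, -0.2078, 0.0331]
ee_rot: [3.141, 0.002, 0.149]
wrist_force: [-0.4, 0.2, -4.1]
width: 0.0506
finger_force: 30.0
```

move_arm(motion=[0,0,0,0,0,0.01,0,0,0,0,0,0,0.01,0,0,0,0,0,0,0.01,0,0,0,0,0,0,0,0,0,0,0,0,0,0,0])

```text
time: 39.98
tool_pos: [0.5876, -0.2079, 0.0323]
ee_rot: [3.141, 0.001, 0.149]
wrist_force: [-4.0, 1.7, 6.6]
width: 0.0507
finger_force: 30.0
```

move_arm(motion=[0,0,0,0,0,0,0.7,0,0,0,0,0,0,0.7,0,0,0,0,0,0,0.7,0,0,0,0,0,0,0.7,0,0,0,0,0,-0.15,0.7,0,0,0,0,0,-0.3,0.7,0,0,0,0,0,-0.35,0.7,0,0,0,0,0,-0.35,0.7,0,0,0,0,0,-0.25,0.7,0,0,0,0,0,-0.1,0.7])

```text
time: 40.82
tool_pos: [0.5895, -0.2085, 0.1852]
ee_rot: [3.137, -0.005, 0.149]
wrist_force: [0.7, -0.2, 0.4]
width: 0.0658
finger_force: 0.0
```

move_arm(motion=[0,0,0,0.016,-0.329,0,0.7,0,0,0,0.016,-0.329,0,0.7,0,0,0,0.016,-0.329,0,0.7,0,0,0,0.016,-0.329,0,0.7,0,0,0,0.016,-0.329,0,0.7,0,0,0,0.016,-0.329,0,0.7,0,0,0,0.016,-0.329,0,0.7,0,0,0,0.016,-0.329,0,0.7,0,0,0,0.016,-0.329,0,0.7,0,0,0,0.016,-0.329,0,0.7,0,0,0,0,0,0,0.7,0,0,0,0,0,0,0.7])

```text
time: 41.82
tool_pos: [0.5535, 0.1215, 0.1781]
ee_rot: [3.141, 0.005, 0.153]
wrist_force: [0.2, -0.5, 0.0]
width: 0.0656
finger_force: 0.0
```

move_arm(motion=[0,0,0,0,0,0,0.7,0,0,0,0,0,0,0.7,0,0,0,0,0,0,0.7])

```text
time: 42.07
tool_pos: [0.5545, 0.1188, 0.1792]
ee_rot: [3.141, 0.003, 0.147]
wrist_force: [0.5, 0.5, -0.4]
width: 0.0659
finger_force: 0.0
```

Run:
```python
from h import *
delta([.5546,.1205,.052],8.43)
```

```text
at [0.5545 0.1188 0.1792] shift [ 0.008 -0.017  1.272] turn [0.    0.004 0.   ]
```

move_arm(motion=[0,0,0,0,-0.01,0.2,0.72,0,0,0,0,0,0.2,0.72,0,0,0,0,0,0.2,0.72,0,0,0,0,0,0.2,0.72,0,0,0,0,0,0.15,0.72,0,0,0,0,0,0.15,0.72,0,0,0,0,0,0.1,0.72,0,0,0,0,0,0.06,0.72,0,0,0,0,0,0,0.72])

```text
time: 42.82
tool_pos: [0.553, 0.1203, 0.0521]
ee_rot: [-3.141, 0.005, 0.148]
wrist_force: [-0.0, -0.0, 0.3]
width: 0.0676
finger_force: 0.0
```

move_arm(motion=[0,0,0,0,0,0,0,0,0,0,0,0,0,0,0,0,0,0,0,0,0,0,0,0,0,0,0,0,0,0,0,0,0,0,0,0,0,0,0,0,0,0])

```text
time: 43.32
tool_pos: [0.5547, 0.1215, 0.055]
ee_rot: [-3.141, -0.0, 0.149]
wrist_force: [0.2, 1.1, 4.2]
width: 0.0505
finger_force: 30.0
```

move_arm(motion=[0,0,0,0,0,-0.06,0,0,0,0,0,0,-0.16,0,0,0,0,0,0,-0.2,0,0,0,0,0,0,-0.25,0,0,0,0,0,0,-0.25,0,0,0,0,0,0,-0.2,0,0,0,0,0,0,-0.15,0,0,0,0,0,0,-0.08,0,0,0,0,0,0,0,0])

```text
time: 44.07
tool_pos: [0.5547, 0.1211, 0.1899]
ee_rot: [3.141, 0.0, 0.149]
wrist_force: [0.5, 0.3, -4.1]
width: 0.0504
finger_force: 30.0
```

move_arm(motion=[0,0,0,0,0.1,0,0,0,0,0,0,0.22,0,0,0,0,0,0,0.3,0,0,0,0,0,-0.01,0.36,0,0,0,0,0,-0.01,0.36,0,0,0,0,0,-0.01,0.36,0,0,0,0,0,0,0.3,0,0,0,0,0,0,0.2,0,0,0,0,0,0,0.11,0,0,0,0,0,0,0.05,0,0,0,0,0,0,0,0,0,0,0,0,0,0,0,0])

```text
time: 45.07
tool_pos: [0.5859, -0.1117, 0.1877]
ee_rot: [-3.14, 0.004, 0.15]
wrist_force: [0.8, 0.1, -3.6]
width: 0.0504
finger_force: 30.0
```

Run:
```python
from h import *
o=robot.get_obs();delta([.587,-.113,.035]);print(o['wrist_force'],o['ee_rot'],o['width'])
```

```text
at [ 0.5859 -0.1117  0.1877] shift [0.015 0.017 1.527] turn None
[ 0.84094948  0.11860896 -3.60613763] [-3.13989589  0.00395479  0.1500311 ] 0.050442748292976215
```

move_arm(motion=[0,0,0,0,0,0.2,0,0,0,0,0,0,0.3,0,0,0,0,0,0,0.3,0,0,0,0,0,0,0.25,0,0,0,0,0,0,0.2,0,0,0,0,0,0,0.15,0,0,0,0,0,0,0.1,0,0,0,0,0,0,0,0,0,0,0,0,0,0,0])

```text
time: 45.82
tool_pos: [0.586, -0.1117, 0.0387]
ee_rot: [-3.141, 0.003, 0.151]
wrist_force: [0.6, -1.4, -3.9]
width: 0.0502
finger_force: 30.0
```

move_arm(motion=[0,0,0,0,0,0.02,0,0,0,0,0,0,0.01,0,0,0,0,0,0,0.01,0,0,0,0,0,0,0,0,0,0,0,0,0,0,0])

```text
time: 46.23
tool_pos: [0.5862, -0.1129, 0.0351]
ee_rot: [3.141, 0.002, 0.149]
wrist_force: [0.3, -0.2, -3.4]
width: 0.0507
finger_force: 30.0
```

move_arm(motion=[0,0,0,0,0,0.01,0,0,0,0,0,0,0,0,0,0,0,0,0,0,0])

```text
time: 46.48
tool_pos: [0.5859, -0.1128, 0.0335]
ee_rot: [-3.141, 0.003, 0.149]
wrist_force: [0.5, -0.6, -3.7]
width: 0.0503
finger_force: 30.0
```

move_arm(motion=[0,0,0,0,0,0.01,0,0,0,0,0,0,0.01,0,0,0,0,0,0,0,0,0,0,0,0,0,0,0])

```text
time: 46.82
tool_pos: [0.5862, -0.1128, 0.033]
ee_rot: [3.141, 0.002, 0.149]
wrist_force: [-3.4, 0.2, 5.2]
width: 0.0507
finger_force: 30.0
```

move_arm(motion=[0,0,0,0,0,0,0.7,0,0,0,0,0,0,0.7,0,0,0,0,0,0,0.7,0,0,0,0,0,0,0.7,0,0,0,0,0,-0.15,0.7,0,0,0,0,0,-0.3,0.7,0,0,0,0,0,-0.35,0.7,0,0,0,0,0,-0.35,0,0,0,0,0,0,-0.25,0,0,0,0,0,0,-0.1,0])

```text
time: 47.65
tool_pos: [0.5885, -0.1134, 0.1869]
ee_rot: [3.138, -0.006, 0.149]
wrist_force: [-0.1, 0.1, 0.6]
width: 0.0492
finger_force: 0.0
```

Run:
```python
from h import *
delta(mill(-99,-138,170),8.43)
```

```text
at [ 0.5885 -0.1134  0.1869] shift [-0.5   -1.425  0.161] turn [ 0.005 -0.007  0.003]
```

move_arm(motion=[0,0,0,-0.1,-0.285,0,0,0,0,0,-0.1,-0.285,0,0,0,0,0,-0.1,-0.285,0,0,0,0,0,-0.1,-0.285,0,0,0,0,0,-0.08,-0.285,0,0,0,0,0,0,0,0,0,0,0,0,0,0,0,0,0,0,0,0,0,0,0,0,0,0,0,0,0,0])

```text
time: 48.4
tool_pos: [0.5179, 0.0201, 0.181]
ee_rot: [3.141, 0.003, 0.148]
wrist_force: [-0.7, 0.2, -0.3]
width: 0.0005
finger_force: 0.0
```

Run:
```python
from h import *
delta(mill(-99,-138,136),8.43);print(robot.get_obs()['width'])
```

```text
at [0.5179 0.0201 0.181 ] shift [0.002 0.001 0.45 ] turn [0.    0.004 0.001]
0.0005103113497241139
```

move_arm(motion=[0,0,0,0,0,0.12,0,0,0,0,0,0,0.12,0,0,0,0,0,0,0.12,0,0,0,0,0,0,0.06,0,0,0,0,0,0,0.05,0,0,0,0,0,0,0.05,0,0,0,0,0,0,0.05,0,0,0,0,0,0,0.05,0,0,0,0,0,0,0.05,0,0,0,0,0,0,0.05,0])

```text
time: 49.23
tool_pos: [0.5179, 0.0209, 0.1101]
ee_rot: [3.141, 0.001, 0.149]
wrist_force: [-1.4, -0.8, 7.1]
width: 0.0006
finger_force: 3.4
```

move_arm(motion=[0,0,0,0,0,0.03,0,0,0,0,0,0,0.02,0,0,0,0,0,0,0,0,0,0,0,0,0,0,0])

```text
time: 49.57
tool_pos: [0.5173, 0.0212, 0.1043]
ee_rot: [-3.141, 0.003, 0.149]
wrist_force: [0.3, 0.1, -0.6]
width: 0.0003
finger_force: 0.0
```

move_arm(motion=[0,0,0,0,0,0.02,0,0,0,0,0,0,0.02,0,0,0,0,0,0,0.01,0,0,0,0,0,0,0,0,0,0,0,0,0,0,0])

```text
time: 49.98
tool_pos: [0.5178, 0.021, 0.102]
ee_rot: [3.141, 0.001, 0.149]
wrist_force: [-3.3, -0.3, 9.7]
width: 0.0009
finger_force: 4.5
```

The cover is on its stop at z 0.102. Clearing the arm for a final check.

move_arm(motion=[0,0,0,0,0,-0.1,0,0,0,0,0,0,-0.3,0,0,0,0,0,0,-0.35,0,0,0,0,0,0,-0.35,0,0,0,0,0,0,-0.35,0,0,0,0,0,0,-0.35,0,0,0,0,-0.35,0,0,0,0,0,0,-0.35,0,0,0,0,0,0,-0.35,0,0,0,0,0,0,-0.35,0,0,0,0,0,0,-0.35,0,0,0,0,0,0,-0.35,0,0,0])

```text
time: 50.98
tool_pos: [0.3086, -0.0101, 0.2802]
ee_rot: [3.142, 0.002, 0.15]
wrist_force: [0.1, -0.6, 0.6]
width: 0.0005
finger_force: 0.0
```

move_arm(motion=[0,0,0,0,-0.3,0,0,0,0,0,0,-0.3,0,0,0,0,0,0,-0.3,0,0,0,0,0,0,-0.3,0,0,0,0,0,0,-0.3,0,0,0,0,0,0,-0.3,0,0,0,0,0,0,0,0,0])

```text
time: 51.57
tool_pos: [0.282, 0.1718, 0.2803]
ee_rot: [-3.139, 0.003, 0.158]
wrist_force: [-1.0, 0.3, -0.4]
width: 0.0005
finger_force: 0.0
```

Run:
```python
from h import *
a=snap('top','t9',(140,110,360,260),3);b=snap('side','s9',(200,60,420,280),3)
a=cv2.imread('pics/t9.png');b=cv2.imread('pics/s9.png')
a=cv2.resize(a,(440,300));b=cv2.resize(b,(360,360));c=np.zeros((360,800,3),np.uint8);c[:300,:440]=a;c[:,440:]=b
cv2.imwrite('pics/fin.png',cv2.resize(c,(800,360)))
im=cv2.imread('pics/t9_full.png').astype(int);V=im.max(2)
m=np.zeros_like(V,np.uint8);m[222:252,245:330]=V[222:252,245:330]>75
cs,_=cv2.findContours(m,0,1);print([ (ray("top",cv2.minAreaRect(x)[0],.009)[0].round(3).tolist(),cv2.minAreaRect(x)[1]) for x in cs if cv2.contourArea(x)>15])
print(robot.get_obs()['tool_pos'])
```

```text
[([0.402, -0.122, 0.009], (7.654862880706787, 56.191131591796875))]
[0.28309501 0.16846331 0.28030181]
```

View pics/fin.png

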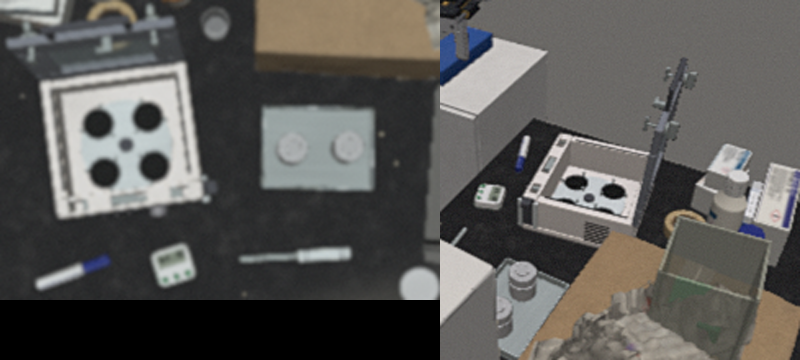

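The final picture shows an empty chamber and the lid standing upright. Both jars stand in the tray at (292,148) and (347,146). The rod lies flat, the cover is down, and the timer and marker haven't moved.

```bash
python3 -c "
from bench import robot
print(robot.close_job())"
```

```text
the job is handed in; nothing more can be done
None
```

The job is handed in at about 52 s of the 210 s: both wings turned, lid unlocked and standing open, both jars upright in the tray, rod flat on the worktop and cover fully down. I laid the rod down before the lid and jars, rather than after them as the task lists it, because the gripper had to be free.

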